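Latch the model arcade into its carrying board

ROBOT

A 7-joint arm with a two-finger parallel gripper is mounted at the origin on a cart in front of the work surface, level with it; the furniture and walls round the work are solid. World frame = base frame: x ahead of the robot, y to its left, z up, the work surface at z = 0. Lengths are in m, angles in rad, forces in N, time in s.
With the tool pointing down it reaches from about 0.4 to 0.875 m from the base axis. Payload 6.5 kg.
Tool frame: the origin (TCP) lies midway between the tips of the shut fingers; the grasp point (between the pads) lies 19 mm behind it (env.grip_depth is the distance from the TCP to the grasp point, in m); z points along the fingers, y is the line along which they close (so a half turn about z gives the same grasp; the last joint's range is limited). The gripper opens to 88 mm and grips with 3 to 60 N. Pads are 18 mm wide; open, the fingers measure 123 mm over their backs; the gripper's body (75 mm by 187 mm) begins 45 mm behind the grasp point.
Start: joints at [1.217, 0.536, -0.004, 1.538, 0.003, 1.067, -0.071], TCP at [0.184, -0.623, 0.239] pointing down, gripper open.
Joint ranges: [-2.7, 2.7], [-0.37, 2.16], [-1.27, 1.26], [0.24, 2.4], [-1.31, 4.45], [0.19, 1.91], [-2.76, 2.76]. Speed limits (rad/s): [2.39, 2.39, 3.14, 3.14, 3.14, 3.14, 3.14].

INTERFACE

Orientations are given as a unit quaternion [x, y, z, w].
In Python, from workcell import env, imaging, nets gives the robot as it stands.
- The arm moves only by the shell command python3 -m crank 'ROWS' [OPENING]. ROWS is JSON, a list of rows, each a list of 2 entries, a list of its own where there are three numbers: the shift along the tool's x, y, z in units of 150 mm (1.0 is 150 mm), then the turn, a rotation vector about the tool's x, y, z in units of 90 degrees (1.0 is 90 degrees). A call has 1 to 12 rows; each row is the pose to reach, as a shift and turn from the pose commanded when the call began, along the tool's axes at that moment; what a row does not reach only later rows make up. A row lasts 1/12 s, in which the tool goes at most 41.7 mm and 7.16 degrees, less where a joint would pass 70% of its speed; a pose out of reach is approached as far as the arm can. A call with a number of a shift or a turn outside -1 to 1 is refused whole. A call with a gripper value outside its range is refused whole. OPENING is the opening, from 0 (shut) to 1 (fully open), set as the call begins (- or left out, the last holds). The fingers move at their own pace and stop on an object; the grip force is fixed at half the most. Time passes only in rows, so rows that repeat a pose let the fingers close. It gives the time, the measured TCP pose, the force, the opening and the grip force at its end, in the units of the state.
- env.sense(): the state, without advancing time (a new reading comes with each control period).
- imaging.camera(name): name is "scene" or "top" or "wrist"; returns a dict with "color" (400x640x3 uint8, blue, green, red), "fx", "fy", "cx", "cy" (pixels), "eye" and "rotation" of the camera in the world. Camera axes: x right, y down, z forward; pixel columns grow to the right and rows downward; lengths in m; the calibration is good to about 2 mm. The wrist camera is an equidistant fisheye: a pixel r from the principal point sees the ray r / f radians off the axis. A picture is of the moment at which its call begins. There is no depth.
- env.hand_in(): hands the job in; it is judged then, once.
Trained networks look in a picture, given as the dict that the camera call returned (one of the last four; its "shot" number tells which), for a name from the list of things; names that differ only in an ending like _2 or _b are one class to them, and where a whole thing is asked for, a point or a joint stands for the part that bears it (a point fixed in the world has none). Each returns a list of dicts, best first, with "score" (0 to 1); they miss things now and then, are a little off and sometimes report something else, mostly with a low value. They report only what shows in the picture. A call takes as long as a camera call.
- nets.regions_of(query, picture): "region" (400x640 bool, what is visible of it) and "point" ([column, row] in pixels, amid what is visible of it).
The state is a dict: "t": time; "qpos": joint angles; "qd": joint speeds; "joint_torque": joint torques, N m; "eef_pos": TCP position; "orientation": TCP orientation; "wrist_force": force on the tool from outside, world axes, zero at the start; "ft_torque": the same for the moment, N m; "opening": finger opening in m; "finger_force": force on a finger pad.
Only numpy, scipy, OpenCV 4.12 (cv2) and the standard library are available. Lean on these libraries where they do the work, as an engineer would, in place of code of your own. Each camera call takes 0.05 s, during which the arm holds its last target. There are 200 camera calls.

TASK

Get the long model arcade ready for transport: stand it upright and flat on the bottom of the railed pocket of the carrying board, then swing the yellow latch bar over it and down until the bar rests fully home in its forked catch, and let go. If the bar hangs over the pocket, open it first; leave the glue bottle standing and all the other models where they are.

Things in the scene. Friction and masses are not known exactly. Their poses are not given: they have to be found in the camera images.
- carrier: plywood carrying board, fixed, 250 (x) x 150 (y) x 12 mm. Origin: centre of its underside; x along its length, z up. A blue-lined pocket, 216 x 80 mm inside, lies in its middle between dark rails 8 mm thick, 28 mm high over the table. At x = +50 mm stand two steel brackets, 98 mm high, 30 (x) x 18 (y) mm: the latch's hinge at y = -62 mm, the forked catch at y = +62 mm
- pocket (a point): centre of the pocket's floor, 12 mm above the table; axes as the carrier's
- latch_hinge (a point): the latch bar's hinge axis, in the hinge bracket 88 mm above the table; it runs along the carrier's x. Carrier frame: (50, -62, 88) mm
- latch_catch (a point): saddle at the bottom of the fork on which the closed bar rests; carrier frame (50, 62, 82) mm
- latch (a joint): angle (rad) of the yellow latch bar, 14 wide, 12 thick, 180 mm long from its hinge: 0 = closed, level along the carrier's +y over the pocket, down in the fork, underside 82 mm above the table; 1.57 upright; 2.4 fully open, leaning beyond the hinge side. Starts at 0.6 (hanging over the pocket) to 2.1. Stiff: stays where it is left; 1 N at its end moves it
- latch_grip (a point): middle of the red grip (18 wide along the carrier's x, 36 long, 16 mm thick) at the bar's free end, 162 mm from the hinge axis: with the bar at angle q it lies in the carrier frame at (50, -62 + 162 cos q, 88 + 162 sin q) mm
- arcade: sand-coloured flat-roofed arcade on eight short legs, 203 (x) x 68 (y, over small poles that stick out) x 63 mm high, 90 g. Origin: underside, near its middle; x along its length, z up. Roof slab x -95..101, y -28..27, z 45..57 mm: grasp across this 55 mm width, anywhere along its length. May go into the pocket either way round
- arcade_mid (a point): centre of the arcade's outline on its underside, 3 mm along +x from its origin
- glue_bottle: small white glue bottle with an orange cap, 30 mm diameter, 74 mm high, standing close beside one long side (+y) of the arcade, so that no finger fits there; origin at its underside
- house_k: model house with flat roof, 87 (x) x 84 (y) x 56 mm, at the other long side of the arcade; solid x -37..42, y -35..35 mm; origin underside middle
- house_l: model house with flat roof, 78 x 88 x 62 mm, at the right; origin underside middle
- dome_small: small dome roof on a square tile, 56 x 56 x 26 mm; origin underside middle
- dome_4: dome roof on a square tile, 60 x 62 x 30 mm; origin underside middle
- well: round model well on a sandy patch, 86 x 85 x 22 mm; origin underside middle

How it is judged:
On the way:
1. the arcade stands flat in the pocket while the latch bar is still open (x of arcade_mid in the frame of pocket between -0.014 and 0.014 m and y of arcade_mid in the frame of pocket between -0.016 and 0.016 m and z of arcade_mid in the frame of pocket between -0.005 and 0.005 m and angle between arcade's own z axis and vertical below 0.06 rad and angle between the x axis of arcade and the x axis of pocket, either way round below 0.2 rad and value of joint latch above 0.3 rad), for 0.1 s.
At the end, for the whole second after the job is handed in: The arcade stands flat on the pocket's floor inside the rails (within 14 mm lengthwise, 16 mm across, 5 mm in height, tilted under 0.06 rad, its length along the pocket within 0.2 rad), at rest, and the latch bar is down in its catch (under 0.05 rad) (x of arcade_mid in the frame of pocket between -0.014 and 0.014 m and y of arcade_mid in the frame of pocket between -0.016 and 0.016 m and z of arcade_mid in the frame of pocket between -0.005 and 0.005 m and angle between arcade's own z axis and vertical below 0.06 rad and angle between the x axis of arcade and the x axis of pocket, either way round below 0.2 rad and value of joint latch below 0.05 rad and linear speed of arcade below 0.01 m/s); the robot touches nothing.
It fails at once if another model or the glue bottle is shifted by more than 25 mm (distance of any of glue_bottle, house_k, house_l, dome_small, dome_4, well from where it was at the start of the episode above 0.025 m).
It fails at once if the glue bottle is knocked over (angle between glue_bottle's own z axis and vertical above 0.5 rad).
It also fails if it takes over 72 s, if anything falls off the work surface, if the arm or the gripper's body presses on something with over 40 N, if the wrist force passes 120 N, or if a joint passes its speed limit or range.

## Working session

There is one attempt and no reset: what is moved stays moved. The work goes in short steps, Python scripts to look and compute and a shell command to move; the robot and the scene stay as the last step left them, time stands still between calls to the robot, and variables do not carry over. Pictures are saved under pics/ and viewed, at most 10 in all, crops included, and the job is handed in when it is done.

```bash
ls; mkdir -p pics
cat > h.py <<'E'
import numpy as np,cv2
from workcell import env,imaging,nets
from scipy.spatial.transform import Rotation as R
def uv(c,P):
    p=np.asarray(c['rotation']).T@(np.asarray(P,float)-c['eye'])
    return np.array([c['cx']+c['fx']*p[0]/p[2],c['cy']+c['fy']*p[1]/p[2]])
def ray(c,u,v,z):
    d=np.asarray(c['rotation'])@np.array([(u-c['cx'])/c['fx'],(v-c['cy'])/c['fy'],1])
    e=np.asarray(c['eye']);return e+d*(z-e[2])/d[2]
E
python3 - <<'E'
from h import *
for n in ['scene','top']:
    c=imaging.camera(n);cv2.imwrite(f'pics/{n}0.png',c['color']);print(n,c['fx'],c['cx'],c['cy'],c['eye'],np.round(c['rotation'],4).tolist())
    for q in ['arcade','glue_bottle','house_k','carrier','latch','latch_grip']:
        for r in nets.regions_of(q,c)[:2]:
            ys,xs=np.where(r['region']);print(q,round(r['score'],2),np.round(r['point']),len(xs),xs.min(),xs.max(),ys.min(),ys.max())
print(env.sense())
E
```

```text
pics
scene 478.32260103848495 321.3250650005413 201.07766355340144 [-0.03739776  0.85877878  1.01694472] [-0.2555, 0.8806, -0.3835, 0.1107]
arcade 0.8 [334. 170.] 1046 303 363 160 184
glue_bottle 0.44 [325. 184.] 197 322 332 173 195
house_k 0.76 [325. 151.] 421 313 336 142 159
house_k 0.56 [355. 128.] 596 342 368 112 140
carrier 0.7 [271. 267.] 4709 222 326 187 303
carrier 0.28 [356. 125.] 570 343 368 112 139
latch 0.85 [257. 204.] 304 248 268 187 227
latch_grip 0.54 [257. 206.] 314 247 268 187 227
top 360.9835325551317 319.21288457420866 200.66931939005028 [ 0.40230207 -0.00471874  1.21326616] [0.715, -0.6976, 0.0291, -0.0374]
arcade 0.64 [378. 188.] 1114 354 399 156 214
glue_bottle 0.44 [358. 194.] 83 351 360 186 195
glue_bottle 0.23 [314. 238.] 287 303 324 231 251
house_k 0.91 [462. 166.] 673 443 473 154 179
house_k 0.6 [394. 164.] 586 382 412 148 178
carrier 0.58 [256. 199.] 3336 226 281 162 240
latch 0.57 [256. 176.] 227 238 270 170 182
latch_grip 0.74 [256. 174.] 232 238 270 170 183
{'t': 0.7, 'qpos': array([ 1.21682328,  0.5363422 , -0.00436933,  1.5378905 ,  0.00259218,
        1.06726867, -0.07122223]), 'qd': array([ 5.79375856e-04, -2.30007615e-04, -2.24383316e-04, -8.47140186e-04,
       -6.06394052e-04, -1.03966627e-03,  9.04945515e-05]), 'joint_torque': array([ 9.41397848e-04, -5.70758057e+01,  9.90418755e-01, -2.51877755e+01,
       -5.61520143e-02,  1.07386551e-02, -5.25886918e-06]), 'eef_pos': array([ 0.18447158, -0.62328919,  0.23875738]), 'orientation': array([ 9.89667317e-01,  1.43382699e-01, -8.16283042e-06,  5.13528892e-05]), 'wrist_force': array([ 0.36198028, -0.55965136,  0.61475754]), 'ft_torque': array([ 0.05161296,  0.03732568, -0.02378851]), 'finger_force': 0.0, 'opening': 0.08796093753358315}
```

```bash
sed -i "s/np.asarray(c\['rotation'\])/R.from_quat(c['rotation']).as_matrix()/" h.py
python3 - <<'E'
import cv2
a=cv2.imread('pics/scene0.png')[100:310,210:410];cv2.imwrite('pics/s.png',cv2.resize(a,None,fx=2.85,fy=2.85,interpolation=2) if 0 else cv2.resize(a,(570,598),interpolation=2))
b=cv2.imread('pics/top0.png')[130:270,210:410];cv2.imwrite('pics/t.png',cv2.resize(b,(800,560),interpolation=2))
E
```

```text
(no output)
```

View pics/s.png

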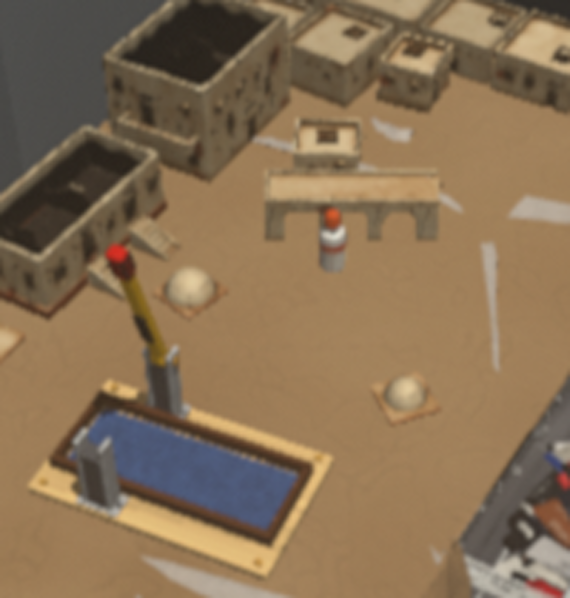

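View pics/t.png

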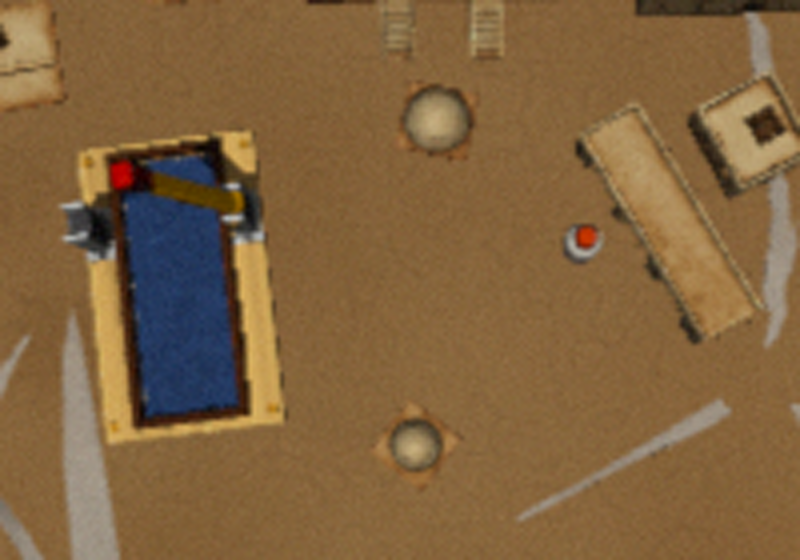

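```bash
cat >> h.py <<'E'
def tri(obs):
    # obs list of (cam,u,v); returns point and miss
    M=np.zeros((3,3));b=np.zeros(3)
    ds=[]
    for c,u,v in obs:
        if c.get('fish'):
            x,y=u-c['cx'],v-c['cy'];r=np.hypot(x,y);t=r/c['fx'];d=np.array([np.sin(t)*x/r,np.sin(t)*y/r,np.cos(t)])
        else: d=np.array([(u-c['cx'])/c['fx'],(v-c['cy'])/c['fy'],1])
        d=R.from_quat(c['rotation']).apply(d);d/=np.linalg.norm(d);P=np.eye(3)-np.outer(d,d);M+=P;b+=P@c['eye'];ds.append(P)
    X=np.linalg.solve(M,b);return X,max(np.linalg.norm(P@(X-o[0]['eye'])) for P,o in zip(ds,obs))
def fishray(c,u,v,z):
    x,y=u-c['cx'],v-c['cy'];r=np.hypot(x,y);t=r/c['fx'];d=R.from_quat(c['rotation']).apply([np.sin(t)*x/r,np.sin(t)*y/r,np.cos(t)])
    e=np.asarray(c['eye']);return e+d*(z-e[2])/d[2]
def fishuv(c,P):
    p=R.from_quat(c['rotation']).inv().apply(np.atleast_2d(P)-c['eye']);r=np.hypot(p[:,0],p[:,1]);t=np.arctan2(r,p[:,2])
    return np.c_[c['cx']+c['fx']*t*p[:,0]/r,c['cy']+c['fx']*t*p[:,1]/r]
E
python3 - <<'E'
from h import *
s=imaging.camera('scene');t=imaging.camera('top')
S=lambda a:(s,210+a[0]/2.85,100+a[1]/2.848);T=lambda a:(t,210+a[0]/4,130+a[1]/4)
for n,a,b in [('arc far+y',(580,137),(268,203)),('far-y',(632,105),(268,172)),('near-y',(765,308),(440,170)),('near+y',(708,340),(438,206)),
 ('car1',(78,153),(30,487)),('car2',(252,131),(110,380)),('car3',(284,422),(330,458)),('car4',(108,442),(268,577)),('grip',(121,174),(119,262)),('cap',(587,237),(333,216)),('catch top',(68,203+15),(97,440)),('hinge top',(236,195),(160,355))]:
    X,m=tri([T(a),S(b)]);print(n,X.round(4),round(m,4))
for z,a in [(.057,(580,137)),(.057,(632,105)),(.057,(765,308)),(.057,(708,340)),(.012,(78,153)),(.012,(252,131)),(.012,(284,422)),(.012,(108,442)),(.074,(587,237)),(.056,(695,120)),(.056,(735,190))]:
    c,u,v=T(a);print(z,ray(c,u,v,z).round(4))
w=imaging.camera('wrist');cv2.imwrite('pics/w0.png',w['color']);print({k:w[k] for k in w if k!='color'})
E
```

```text
arc far+y [ 0.6339 -0.1027  0.0551] 0.0008
far-y [ 0.6606 -0.1437  0.0602] 0.0013
near-y [ 0.4981 -0.252   0.0599] 0.0012
near+y [ 0.4737 -0.2079  0.0483] 0.003
car1 [0.6203 0.3186 0.0086] 0.0016
car2 [0.6424 0.1714 0.01  ] 0.0017
car3 [0.3997 0.1367 0.0084] 0.0037
car4 [0.3771 0.2818 0.0065] 0.001
grip [0.562  0.2235 0.2486] 0.0
cap [ 0.5511 -0.1079  0.0697] 0.0018
catch top [0.5491 0.2973 0.1004] 0.0021
hinge top [0.5747 0.1706 0.0832] 0.0
0.057 [ 0.6328 -0.1029  0.057 ]
0.057 [ 0.6601 -0.1447  0.057 ]
0.057 [ 0.4973 -0.2531  0.057 ]
0.057 [ 0.4705 -0.2078  0.057 ]
0.012 [0.6183 0.3168 0.012 ]
0.012 [0.6405 0.1702 0.012 ]
0.012 [0.3965 0.1346 0.012 ]
0.012 [0.3763 0.28   0.012 ]
0.074 [ 0.549  -0.1083  0.074 ]
0.056 [ 0.6491 -0.1961  0.056 ]
0.056 [ 0.5924 -0.2288  0.056 ]
{'fx': 309.70691628693146, 'fy': 309.70691628693146, 'cx': 316.9943787072088, 'cy': 198.7748355463358, 'eye': array([ 0.26259217, -0.59930613,  0.38467127]), 'rotation': array([ 0.79075248, -0.59133421, -0.09506333,  0.12648057]), 'shot': 5}
```

```bash
python3 -m crank '[[[0.826,-0.55,-0.05],[0,0,0]],[[0.826,-0.55,-0.05],[0,0,0]],[[0.826,-0.55,-0.05],[0,0,0]],[[0.826,-0.55,-0.05],[0,0,0]],[[0.826,-0.55,-0.05],[0,0,0]]]' 1
python3 -m crank '[[[0.826,-0.55,-0.05],[0,0,0]],[[0.826,-0.55,-0.05],[0,0,0]],[[0.826,-0.55,-0.05],[0,0,0]],[[0.826,-0.55,-0.05],[0,0,0]],[[0.826,-0.55,-0.05],[0,0,0]]]' 0
python3 -m crank '[[[0.826,-0.55,-0.05],[0,0,-0.187]],[[0.826,-0.55,-0.05],[0,0,-0.187]],[[0.826,-0.55,-0.05],[0,0,-0.187]],[[0.826,-0.55,-0.05],[0,0,-0.187]],[[0.826,-0.55,-0.05],[0,0,-0.187]],[[0.826,-0.55,-0.05],[0,0,-0.187]]]'
python3 - <<'E'
from h import *
w=imaging.camera('wrist');cv2.imwrite('pics/w1.png',w['color']);np.save('w1.npy',{k:w[k] for k in w},allow_pickle=True)
print(w['eye'],R.from_quat(w['rotation']).as_matrix().round(3).tolist())
s=env.sense();print(s['t'],s['eef_pos'],R.from_quat(s['orientation']).as_matrix()[:,0])
E
```

```text
t: 1.27
eef_pos: [0.2855, -0.5041, 0.2467]
orientation: [0.989, 0.148, 0.002, -0.001]
wrist_force: [-0.2, -0.2, -0.1]
opening: 0.0883
finger_force: 0.0
t: 1.68
eef_pos: [0.3798, -0.3901, 0.2542]
orientation: [0.989, 0.148, 0.001, -0.001]
wrist_force: [0.3, 0.3, 1.1]
opening: 0.0573
finger_force: 0.0
t: 2.18
eef_pos: [0.4709, -0.2806, 0.2612]
orientation: [0.958, 0.287, -0.0, 0.0]
wrist_force: [-0.7, -0.5, -0.5]
opening: 0.0168
finger_force: 0.0
[ 0.53894197 -0.23487224  0.40712891] [[0.549, -0.794, -0.261], [-0.836, -0.522, -0.172], [-0.0, 0.312, -0.95]]
2.2333 [ 0.46985549 -0.28204626  0.26107868] [ 0.83634939  0.54819556 -0.00114946]
```

View pics/w1.png

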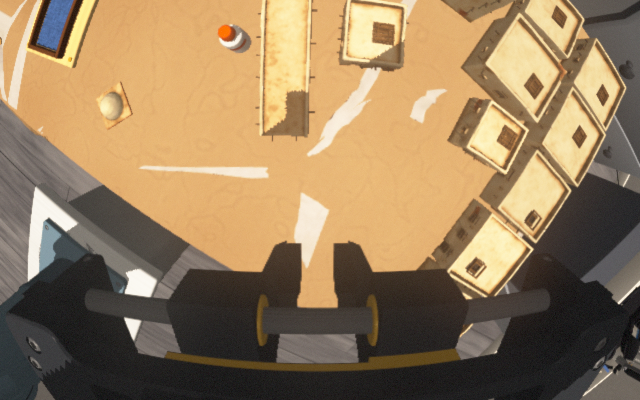

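Run:
```python
from h import *
w=np.load('w1.npy',allow_pickle=True).item()
for p in [(261,136),(308,137),(264,70),(311,70),(266,5),(313,5)]:print(p,fishray(w,*p,.057).round(4))
print('bottle',fishray(w,232,48,0.0).round(3),'housek',[fishray(w,*p,.056).round(3) for p in [(344,62),(400,69)]])
# expected roof corners for pose
for th in (33.3,):
  a=np.deg2rad(th);Rz=np.array([[np.cos(a),-np.sin(a)],[np.sin(a),np.cos(a)]]);o=np.array([.5652,-.1771])
  for x,y in[(-98,27.5),(-98,-27.5),(0,27.5),(0,-27.5),(98,27.5),(98,-27.5)]:
    P=np.r_[o+Rz@[x/1e3,y/1e3],.057];print(x,y,P.round(4),fishuv(w,P).round(1))
```

```text
(261, 136) [ 0.4706 -0.2032  0.057 ]
(308, 137) [ 0.4986 -0.2492  0.057 ]
(264, 70) [ 0.5364 -0.1658  0.057 ]
(311, 70) [ 0.5641 -0.2104  0.057 ]
(266, 5) [ 0.6022 -0.1248  0.057 ]
(313, 5) [ 0.6295 -0.1699  0.057 ]
bottle [ 0.54  -0.101  0.   ] housek [array([ 0.592, -0.236,  0.056]), array([ 0.623, -0.292,  0.056])]
-98 27.5 [ 0.4682 -0.2079  0.057 ] [[263.4 139.9]]
-98 -27.5 [ 0.4984 -0.2539  0.057 ] [[311.4 139.4]]
0 27.5 [ 0.5501 -0.1541  0.057 ] [[261.9  54.7]]
0 -27.5 [ 0.5803 -0.2001  0.057 ] [[311.3  53.3]]
98 27.5 [ 0.632  -0.1003  0.057 ] [[263.1 -24.2]]
98 -27.5 [ 0.6622 -0.1463  0.057 ] [[311.5 -26.2]]
```

```bash
python3 -m crank '[[[0.315,-0.754,-0.115],[0,0,0]],[[0.315,-0.754,-0.115],[0,0,0]],[[0.315,-0.754,-0.115],[0,0,0]],[[0.315,-0.754,-0.115],[0,0,0]]]' 0 |head -2
python3 -m crank '[[[0.315,-0.754,-0.115],[0,0,0]],[[0.315,-0.754,-0.115],[0,0,0]],[[0.315,-0.754,-0.115],[0,0,0]],[[0.315,-0.754,-0.115],[0,0,0]]]' 0 |head -2
python3 -m crank '[[[0.315,-0.754,-0.115],[0,0,0]],[[0.315,-0.754,-0.115],[0,0,0]],[[0.315,-0.754,-0.115],[0,0,0]],[[0.315,-0.754,-0.115],[0,0,0]]]' 0 |head -2
python3 -m crank '[[[0.315,-0.754,-0.115],[0,0,0.274]],[[0.315,-0.754,-0.115],[0,0,0.274]],[[0.315,-0.754,-0.115],[0,0,0.274]],[[0.315,-0.754,-0.115],[0,0,0.274]],[[0.315,-0.754,-0.115],[0,0,0.274]],[[0.315,-0.754,-0.115],[0,0,0.274]]]' 0 |head -3
python3 - <<'E'
from h import *
w=imaging.camera('wrist');cv2.imwrite('pics/w2.png',w['color']);np.save('w2.npy',{k:w[k] for k in w},allow_pickle=True)
s=env.sense();print(s['t'],s['eef_pos'],R.from_quat(s['orientation']).as_matrix()[:,0],s['qpos'])
E
```

```text
t: 2.57
eef_pos: [0.4468, -0.1551, 0.2793]
t: 2.9
eef_pos: [0.4246, -0.0348, 0.2969]
t: 3.23
eef_pos: [0.4024, 0.0859, 0.3144]
t: 3.73
eef_pos: [0.3809, 0.2004, 0.3302]
orientation: [0.997, 0.076, 0.0, 0.0]
3.7833 [0.38102727 0.19933317 0.32989819] [ 9.88601648e-01  1.50554313e-01 -4.23864960e-04] [-6.35546771e-04  9.20203766e-02 -6.16708526e-01  1.94060632e+00
  5.95204245e-02  1.12730248e+00 -2.06061803e+00]
```

View pics/w2.png

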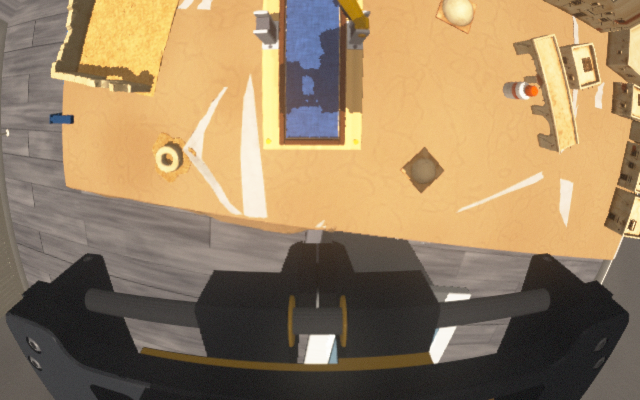

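Run:
```python
from h import *
w=np.load('w2.npy',allow_pickle=True).item()
for p in [(263,148),(361,150),(265,60),(364,60)]:print(p,fishray(w,*p,.012).round(4))
print('rail inner near',fishray(w,284,138,.028),fishray(w,346,143,.028))
a=np.deg2rad(8.47);u=np.array([np.cos(a),np.sin(a)]);v=np.array([-u[1],u[0]]);c=np.array([.5079,.2254])
g=w['color'].copy()
def draw(pts,col):
    q=fishuv(w,np.array(pts));print(q.round(1).tolist())
    cv2.polylines(g,[(q*16).astype(int)],True,col,1,4,4)
P=lambda x,y,z:np.r_[c+u*x/1e3+v*y/1e3,z/1e3]
draw([P(-125,75,12),P(-125,-75,12),P(60,-75,12),P(60,75,12)],(0,0,255))
draw([P(-108,40,28),P(-108,-40,28),P(60,-40,28),P(60,40,28)],(0,255,0))
draw([P(35,71,98),P(35,53,98),P(65,53,98),P(65,71,98)],(255,0,255))
draw([P(35,-71,98),P(35,-53,98),P(65,-53,98),P(65,-71,98)],(255,0,255))
cv2.imwrite('pics/w2o.png',cv2.resize(g[0:170,240:400],None,fx=3.5,fy=3.5,interpolation=cv2.INTER_CUBIC))
```

```text
(263, 148) [0.3787 0.2845 0.012 ]
(361, 150) [0.3978 0.1365 0.012 ]
(265, 60) [0.5119 0.2991 0.012 ]
(364, 60) [0.5335 0.1548 0.012 ]
rail inner near [0.40041524 0.25308281 0.028     ] [0.40660545 0.16276664 0.028     ]
[[264.8, 151.8], [363.0, 152.0], [365.0, 31.2], [263.3, 31.2]]
[[286.3, 141.9], [341.2, 142.0], [342.2, 27.7], [285.8, 27.8]]
[[254.5, 35.6], [269.2, 34.8], [269.5, 11.9], [254.9, 12.8]]
[[372.3, 35.5], [357.6, 34.7], [357.5, 11.7], [372.2, 12.6]]
```

View pics/w2o.png

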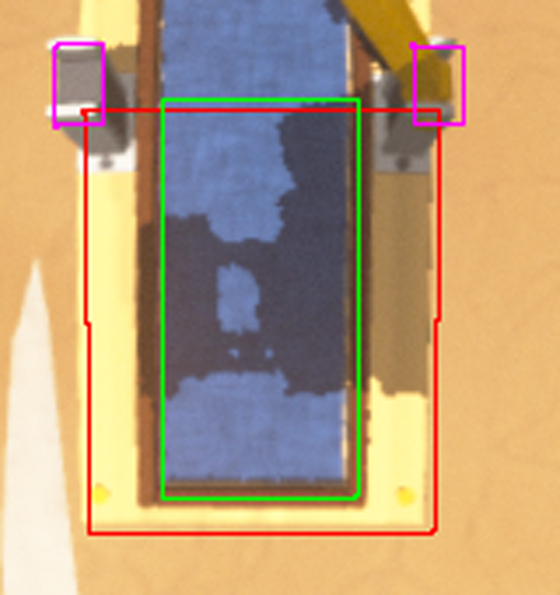

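```bash
python3 -m crank '[[[0.606,-0.129,0],[0,0,0]],[[0.606,-0.129,0],[0,0,0]],[[0.606,-0.129,0],[0,0,0]]]' 0 |head -2
python3 -m crank '[[[0.606,-0.129,0],[0,0,0]],[[0.606,-0.129,0],[0,0,0]],[[0.606,-0.129,0],[0,0,0]]]' 0 |head -2
python3 -m crank '[[[0,0,0.767],[0,0,0]],[[0,0,0.767],[0,0,0]],[[0,0,0.767],[0,0,0]],[[0,0,0.767],[0,0,0]]]' 0 
python3 -m crank '[[[0,0.08,0],[0,0,0]],[[0,0.16,0],[0,0,0]],[[0,0.24,0],[0,0,0]],[[0,0.32,0],[0,0,0]],[[0,0.41,0],[0,0,0]],[[0,0.5,0],[0,0,0]],[[0,0.58,0],[0,0,0]],[[0,0.66,0],[0,0,0]],[[0,0.74,0],[0,0,0]],[[0,0.82,0],[0,0,0]],[[0,0.91,0],[0,0,0]],[[0,1,0],[0,0,0]]]' 0
python3 - <<'E'
from h import *
s=imaging.camera('scene');t=imaging.camera('top')
cv2.imwrite('pics/st.png',np.hstack([cv2.resize(s['color'][150:310,200:340],(420,480)),cv2.resize(t['color'][130:260,220:320],(370,480))]))
E
```

```text
t: 4.03
eef_pos: [0.4726, 0.2319, 0.329]
t: 4.28
eef_pos: [0.5594, 0.2643, 0.328]
t: 4.62
eef_pos: [0.5513, 0.2612, 0.2078]
orientation: [0.997, 0.075, -0.006, 0.003]
wrist_force: [-0.8, -1.3, -0.0]
opening: 0.0004
finger_force: 0.0
t: 5.62
eef_pos: [0.5766, 0.1177, 0.215]
orientation: [0.997, 0.076, -0.0, -0.0]
wrist_force: [0.4, 1.1, 0.3]
opening: 0.0005
finger_force: 0.3
```

View pics/st.png

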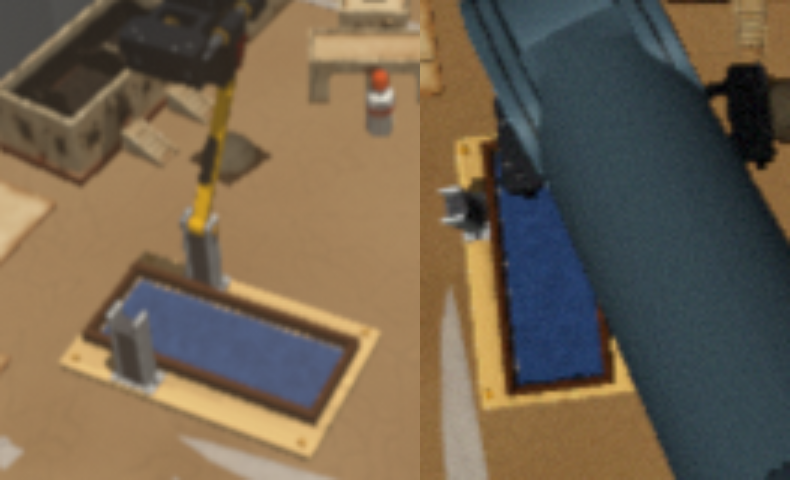

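```bash
python3 -m crank '[[[-1,-0.1,-0.3],[0,0,0]],[[-1,-0.1,-0.3],[0,0,0]],[[-1,-0.1,-0.3],[0,0,0]],[[-1,-0.1,-0.3],[0,0,0]],[[-1,-0.1,-0.3],[0,0,0]]]' 0 |head -2
python3 -m crank '[[[0.113,0.7,0],[0,0,0]],[[0.113,0.7,0],[0,0,0]],[[0.113,0.7,0],[0,0,0]]]' 1 |head -2
python3 -m crank '[[[0.113,0.7,0],[0,0,0]],[[0.113,0.7,0],[0,0,0]],[[0.113,0.7,0],[0,0,0]]]' 1 |head -2
python3 -m crank '[[[0.113,0.7,0],[0,0,-0.259]],[[0.113,0.7,0],[0,0,-0.259]],[[0.113,0.7,0],[0,0,-0.259]],[[0.113,0.7,0],[0,0,-0.259]],[[0.113,0.7,0],[0,0,-0.259]],[[0.113,0.7,0],[0,0,-0.259]]]' 1
cat >> h.py <<'E'
def st():
    s=env.sense();M=R.from_quat(s['orientation']).as_matrix();print(s['t'],s['eef_pos'].round(4),'yaw',np.degrees(np.arctan2(M[1,0],M[0,0])).round(2),'op',s['opening'],s['wrist_force'].round(1));return s,M
def go(P,yaw):
    s,M=st();d=M.T@(np.array(P)-s['eef_pos'])/.15;print('shift',d.round(3),'turnz',-(yaw-np.degrees(np.arctan2(M[1,0],M[0,0])))/90)
E
python3 -c "
from h import *
go([.525,-.202,.035],32)"
```

```text
t: 6.13
eef_pos: [0.4213, 0.1113, 0.2613]
t: 6.38
eef_pos: [0.4599, 0.0059, 0.2605]
t: 6.63
eef_pos: [0.4923, -0.0964, 0.2601]
t: 7.13
eef_pos: [0.5239, -0.1921, 0.2599]
orientation: [0.961, 0.275, 0.0, -0.0]
wrist_force: [0.5, 0.1, 0.3]
opening: 0.0782
finger_force: 0.0
7.1333 [ 0.5239 -0.1921  0.2599] yaw 31.92 op 0.07818135746116993 [0.5 0.1 0.3]
shift [-0.029  0.061  1.499] turnz -0.0009033222275901112
```

```bash
python3 -m crank '[[[-0.029,0.061,0.93],[0,0,0]],[[-0.029,0.061,0.93],[0,0,0]],[[-0.029,0.061,0.93],[0,0,0]],[[-0.029,0.061,0.93],[0,0,0]],[[-0.029,0.061,0.93],[0,0,0]]]' 1
python3 - <<'E'
from h import *
w=imaging.camera('wrist');cv2.imwrite('pics/w3.png',w['color']);np.save('w3.npy',{k:w[k] for k in w},allow_pickle=True)
go([.525,-.202,.035],32)
E
```

```text
t: 7.55
eef_pos: [0.5221, -0.2007, 0.1169]
orientation: [0.961, 0.276, -0.003, -0.002]
wrist_force: [0.1, 0.9, 1.8]
opening: 0.088
finger_force: 0.0
7.6 [ 0.5239 -0.2011  0.1194] yaw 32.03 op 0.08818982657199909 [0.3 0.  0.7]
shift [0.004 0.011 0.563] turnz 0.0003620152804029115
```

View pics/w3.png

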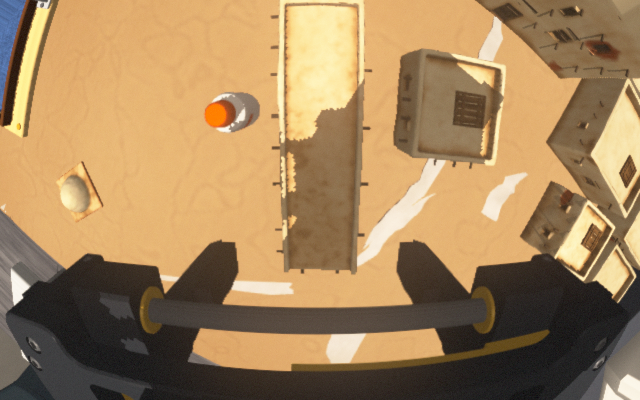

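Run:
```python
from h import *
w=np.load('w3.npy',allow_pickle=True).item()
P={p:fishray(w,*p,.06) for p in [(285,268),(354,269),(281,3),(362,3),(320,268.5),(322,3)]}
for p in P:print(p,P[p].round(4))
n,f=P[(320,268.5)][:2],P[(322,3)][:2];d=f-n;L=np.linalg.norm(d);print(L,np.degrees(np.arctan2(d[1],d[0])));t=np.array([.525,-.202])-n;print(t@d/L,(d[0]*t[1]-d[1]*t[0])/L)
```

```text
(285, 268) [ 0.474  -0.2004  0.06  ]
(354, 269) [ 0.5012 -0.2455  0.06  ]
(281, 3) [ 0.6347 -0.1016  0.06  ]
(362, 3) [ 0.6626 -0.1458  0.06  ]
(320, 268.5) [ 0.488  -0.2231  0.06  ]
(322, 3) [ 0.6482 -0.1243  0.06  ]
0.18821449762929826 31.660356822023275
0.04259676677553101 -0.0014395367272185644
```

```bash
python3 -m crank '[[[0.01,0.01,0.15],[0,0,0]],[[0.01,0.01,0.3],[0,0,0]],[[0.01,0.01,0.42],[0,0,0]],[[0.01,0.01,0.5],[0,0,0]],[[0.01,0.01,0.56],[0,0,0]],[[0.01,0.01,0.56],[0,0,0]],[[0.01,0.01,0.56],[0,0,0]]]' 1
python3 -m crank '[[[0,0,0],[0,0,0]],[[0,0,0],[0,0,0]],[[0,0,0],[0,0,0]],[[0,0,0],[0,0,0]],[[0,0,0],[0,0,0]],[[0,0,0],[0,0,0]],[[0,0,0],[0,0,0]],[[0,0,0],[0,0,0]]]' 0
```

```text
t: 8.18
eef_pos: [0.5277, -0.2032, 0.0376]
orientation: [0.961, 0.275, 0.001, 0.0]
wrist_force: [0.0, 0.2, 0.5]
opening: 0.0878
finger_force: 0.0
t: 8.85
eef_pos: [0.5269, -0.2032, 0.0369]
orientation: [0.961, 0.275, -0.0, -0.0]
wrist_force: [-1.3, 0.3, 4.7]
opening: 0.0544
finger_force: 30.0
```

```bash
python3 -m crank '[[[0,0,-0.1],[0,0,0]],[[0,0,-0.2],[0,0,0]],[[0,0,-0.35],[0,0,0]],[[0,0,-0.5],[0,0,0]],[[0,0,-0.65],[0,0,0]],[[0,0,-0.8],[0,0,0]],[[0,0,-0.95],[0,0,0]],[[0,0,-1],[0,0,0]],[[0,0,-1],[0,0,0]]]' 0
python3 - <<'E'
from h import *
w=imaging.camera('wrist');np.save('w4.npy',{k:w[k] for k in w},allow_pickle=True)
s,M=st()
r=nets.regions_of('arcade',w)
g=cv2.resize(w['color'],(800,500))
sc=imaging.camera('scene');b=cv2.resize(sc['color'][130:230,270:400],(260,200));g[300:500,540:800]=b;cv2.imwrite('pics/w4.png',g)
for q in r[:1]:
    m=q['region'];ys,xs=np.where(m);print(q['score'],xs.min(),xs.max(),ys.min(),ys.max())
    for y in range(5,290,30):
        x=np.where(m[y])[0]; print(y,x.min() if len(x) else None,x.max() if len(x) else None)
E
```

```text
t: 9.6
eef_pos: [0.5281, -0.2038, 0.1882]
orientation: [0.961, 0.275, 0.001, 0.001]
wrist_force: [0.4, 0.1, -1.3]
opening: 0.0542
finger_force: 30.0
9.65 [ 0.5271 -0.2036  0.1866] yaw 31.95 op 0.05446434921668131 [-0.4 -1.  -1. ]
0.97 236 396 0 353
5 246 385
35 246 385
65 239 385
95 245 386
125 247 384
155 249 385
185 243 382
215 253 380
245 255 379
275 259 375
```

View pics/w4.png

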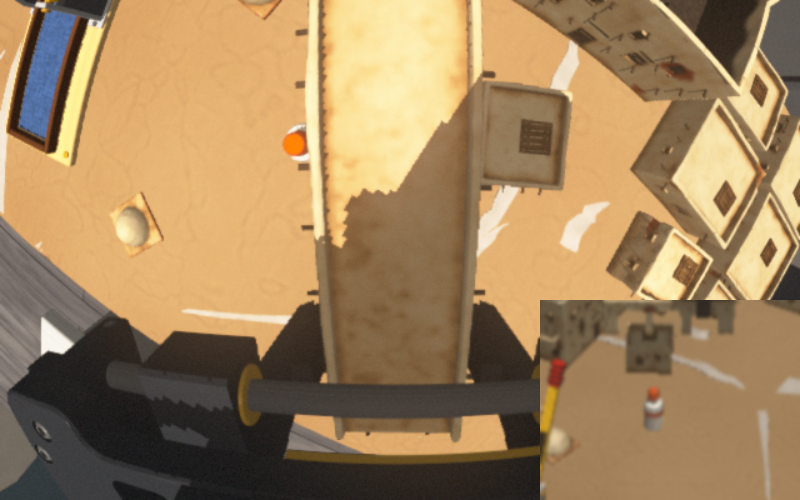

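Run:
```python
from h import *
w=np.load('w4.npy',allow_pickle=True).item();s,M=st()
for p,z in [((270,348),.063),((366,350),.063),((250,155),.063),((385,155),.063),((246,5),.063),((385,5),.063)]:
    print(p,(M.T@(fishray(w,*p,z-.037+.1866)-s['eef_pos'])*1e3).round(1))
```

```text
9.75 [ 0.5259 -0.2032  0.1851] yaw 31.97 op 0.05466492671722849 [-0.5  0.4 -0.9]
(270, 348) [-42.4 -25.1 -27.4]
(366, 350) [-44.3  27.5 -27.5]
(250, 155) [ 62.  -26.3 -27.6]
(385, 155) [ 61.9  28.2 -27.7]
(246, 5) [123.5 -27.1 -27.7]
(385, 5) [123.3  27.5 -27.7]
```

```bash
python3 -m crank '[[[0,0,-0.15],[0,0,0]],[[0,0,-0.3],[0,0,0]],[[0,0,-0.45],[0,0,0]],[[0,0,-0.6],[0,0,0]],[[0,0,-0.75],[0,0,0]],[[0,0,-0.9],[0,0,0]]]' 0 |head -2
python3 -m crank '[[[0.06,-0.15,0],[0,0,0]],[[0.12,-0.3,0],[0,0,0]],[[0.18,-0.44,0],[0,0,0]],[[0.24,-0.59,0],[0,0,0]],[[0.3,-0.73,0],[0,0,0]],[[0.364,-0.88,0],[0,0,0]]]' 0|head -2
python3 -m crank '[[[0.06,-0.15,0],[0,0,0]],[[0.12,-0.3,0],[0,0,0]],[[0.18,-0.44,0],[0,0,0]],[[0.24,-0.59,0],[0,0,0]],[[0.3,-0.73,0],[0,0,0]],[[0.364,-0.88,0],[0,0,0]]]' 0|head -2
python3 -m crank '[[[0.04,-0.1,0],[0,0,0.02]],[[0.09,-0.22,0],[0,0,0.05]],[[0.14,-0.33,0],[0,0,0.09]],[[0.18,-0.44,0],[0,0,0.13]],[[0.23,-0.55,0],[0,0,0.17]],[[0.27,-0.66,0],[0,0,0.2]],[[0.32,-0.77,0],[0,0,0.23]],[[0.364,-0.88,0],[0,0,0.25]],[[0.364,-0.88,0],[0,0,0.259]],[[0.364,-0.88,0],[0,0,0.259]]]' 0
python3 - <<'E'
from h import *
t=imaging.camera('top');s=imaging.camera('scene');np.save('t5.npy',t,allow_pickle=True);np.save('s5.npy',s,allow_pickle=True)
cv2.imwrite('pics/st5.png',np.hstack([cv2.resize(s['color'][110:310,190:350],(400,500)),cv2.resize(t['color'][130:270,210:320],(393,500))]))
go([.4561,.2198,.16],8.7)
E
```

```text
t: 10.25
eef_pos: [0.5262, -0.2032, 0.3208]
t: 10.75
eef_pos: [0.5024, -0.0617, 0.3199]
t: 11.25
eef_pos: [0.4789, 0.0791, 0.32]
t: 12.08
eef_pos: [0.4555, 0.2197, 0.3203]
orientation: [0.997, 0.076, -0.001, 0.0]
wrist_force: [0.6, -0.5, -1.0]
opening: 0.055
finger_force: 30.0
12.1833 [0.4562 0.2181 0.3206] yaw 8.65 op 0.054472465086476456 [-0.4 -0.3 -1.4]
shift [ 0.003 -0.012  1.071] turnz -0.0005809786100396902
```

View pics/st5.png

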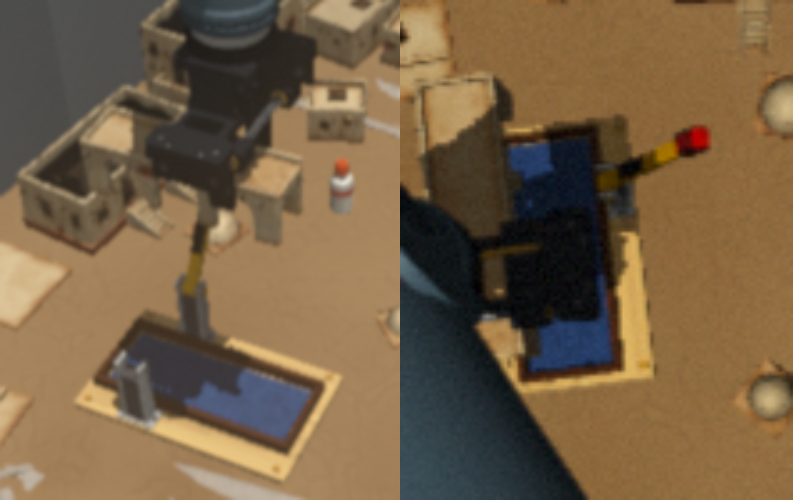

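Run:
```python
from h import *
w=np.load('w2.npy',allow_pickle=True).item();im=w['color'].astype(int)
m=(im[...,0]>im[...,2]*1.25)&(im[...,0]>40)
m[160:]=0;m[:,:270]=0;m[:,360:]=0
L,Rr=[],[]
for y in range(55,130,6):
    x=np.where(m[y])[0];print(y,x.min(),x.max(),end=' | ');L.append(fishray(w,x.min()-.5+.0,y,.012)[:2]);Rr.append(fishray(w,x.max()+.5,y,.012)[:2])
B=[]
print()
for x in range(290,340,6):
    y=np.where(m[:,x])[0].max();print(x,y,end=' | ');B.append(fishray(w,x,y+.5,.012)[:2])
fit=lambda P:(lambda v:(np.degrees(np.arctan2(v[1],v[0])),))(cv2.fitLine(np.array(P,np.float32),cv2.DIST_HUBER,0,.01,.01).ravel())
L,Rr,B=map(np.array,(L,Rr,B))
print();print(fit(L),fit(Rr),fit(B))
a=np.deg2rad(8.7);u=np.array([np.cos(a),np.sin(a)]);v=np.array([-u[1],u[0]]);c=np.array([.51,.228])
print('L v',((L-c)@v*1e3).round(1),'R v',((Rr-c)@v*1e3).round(1),'B u',((B-c)@u*1e3).round(1))
st()
```

```text
55 286 337 | 61 288 326 | 67 302 332 | 73 329 329 | 79 302 312 | 85 302 314 | 91 303 313 | Traceback (most recent call last):
  File "<stdin>", line 7, in <module>
    return umr_minimum(a, axis, None, out, keepdims, initial, where)
ValueError: zero-size array to reduction operation minimum which has no identity
```

Run:
```python
from h import *
w=np.load('w2.npy',allow_pickle=True).item();im=w['color'].astype(int)
m=(im[...,0]>im[...,2]*1.1)&(im[...,0]>20)
m[160:]=0;m[:,:272]=0;m[:,352:]=0
a=np.deg2rad(8.7);u=np.array([np.cos(a),np.sin(a)]);v=np.array([-u[1],u[0]]);c=np.array([.51,.228])
f=lambda P:((P[:2]-c)@np.c_[u,v]*1e3).round(1)
for y in range(45,140,6):
    x=np.where(m[y])[0]
    if len(x):print(y,x.min(),x.max(),f(fishray(w,x.min()-.5,y,.012)),f(fishray(w,x.max()+.5,y,.012)))
for x in range(290,340,6):
    y=np.where(m[:,x])[0].max();print(x,y,f(fishray(w,x,y+.5,.012)))
print(im[120,274:352:2].tolist())
```

```text
45 286 337 [34.5 39.4] [ 34.  -36.7]
51 286 337 [25.2 39.4] [ 24.7 -36.7]
57 287 337 [16. 38.] [ 15.5 -36.7]
63 299 338 [ 6.3 20.4] [  6.4 -38.2]
69 295 337 [-2.7 26.3] [ -2.8 -36.7]
75 295 337 [-11.7  26.3] [-11.9 -36.7]
81 301 336 [-20.9  17.5] [-20.9 -35.3]
87 301 334 [-30.   17.6] [-30.  -32.4]
93 303 332 [-39.   14.7] [-39.  -29.5]
99 306 331 [-48.1  10.3] [-48.1 -28. ]
105 310 330 [-57.1   4.4] [-57.1 -26.6]
111 291 336 [-65.8  32.7] [-66.  -35.5]
117 287 337 [-74.7  38.8] [-75.  -37.1]
123 286 337 [-83.7  40.4] [-84.  -37.2]
129 287 336 [-92.8  39.1] [-93.1 -35.7]
135 286 337 [-101.9   40.7] [-102.2  -37.3]
290 136 [-104.3   34. ]
296 136 [-104.4   24.9]
302 136 [-104.5   15.9]
308 136 [-104.5    6.9]
314 136 [-104.6   -2.1]
320 136 [-104.6  -11.1]
326 136 [-104.6  -20.1]
332 136 [-104.5  -29.1]
338 63 [  5.6 -37.4]
[[164, 247, 255], [158, 244, 255], [127, 210, 246], [65, 110, 170], [59, 102, 166], [53, 82, 121], [127, 115, 129], [177, 135, 124], [181, 134, 124], [178, 133, 124], [179, 135, 124], [178, 132, 122], [179, 135, 125], [171, 128, 118], [170, 129, 120], [165, 126, 117], [168, 126, 117], [177, 133, 119], [171, 129, 117], [182, 136, 121], [183, 135, 118], [181, 132, 116], [169, 126, 113], [174, 129, 115], [174, 128, 117], [171, 127, 111], [173, 128, 114], [177, 130, 115], [181, 132, 117], [175, 129, 115], [173, 129, 115], [170, 126, 114], [145, 157, 175], [59, 96, 145], [57, 99, 161], [72, 118, 172], [155, 243, 254], [169, 249, 255], [168, 249, 255]]
```

```bash
python3 -m crank '[[[0.015,-0.018,0.1],[0,0,0]],[[0.015,-0.018,0.25],[0,0,0]],[[0.015,-0.018,0.4],[0,0,0]],[[0.015,-0.018,0.55],[0,0,0]],[[0.015,-0.018,0.7],[0,0,0]],[[0.015,-0.018,0.85],[0,0,0]],[[0.015,-0.018,0.95],[0,0,0]],[[0.015,-0.018,1],[0,0,0]],[[0.015,-0.018,1],[0,0,0]],[[0.015,-0.018,1],[0,0,0]]]' 0
python3 -c "
from h import *
go([.4581,.2213,.07],8.6)"
```

```text
t: 13.02
eef_pos: [0.4584, 0.2219, 0.1719]
orientation: [0.997, 0.075, -0.0, 0.0]
wrist_force: [0.4, 0.9, -0.3]
opening: 0.0548
finger_force: 30.0
13.0167 [0.4584 0.2219 0.1719] yaw 8.62 op 0.05477982338692959 [ 0.4  0.9 -0.3]
shift [-0.002  0.003  0.679] turnz 0.0002320061007599171
```

```bash
python3 -m crank '[[[0,0,0.1],[0,0,0]],[[0,0,0.2],[0,0,0]],[[0,0,0.3],[0,0,0]],[[0,0,0.4],[0,0,0]],[[0,0,0.5],[0,0,0]],[[0,0,0.6],[0,0,0]],[[0,0,0.67],[0,0,0]],[[0,0,0.67],[0,0,0]],[[0,0,0.67],[0,0,0]]]' 0
python3 - <<'E'
from h import *
w=imaging.camera('wrist');s=imaging.camera('scene');st()
g=w['color'];cv2.imwrite('pics/w6.png',np.vstack([cv2.resize(g[0:400,120:520],(600,600))])[:, :])
a=cv2.resize(g[:,130:510],(380,400));b=cv2.resize(s['color'][180:310,210:340],(400,400),interpolation=2);cv2.imwrite('pics/w6.png',np.hstack([a,b]))
E
```

```text
t: 13.77
eef_pos: [0.4584, 0.2225, 0.0717]
orientation: [0.997, 0.075, 0.0, -0.0]
wrist_force: [0.0, 0.0, -0.3]
opening: 0.0546
finger_force: 30.0
13.8667 [0.4588 0.2228 0.0722] yaw 8.66 op 0.05444695767044891 [ 0.3 -0.  -0.3]
```

View pics/w6.png

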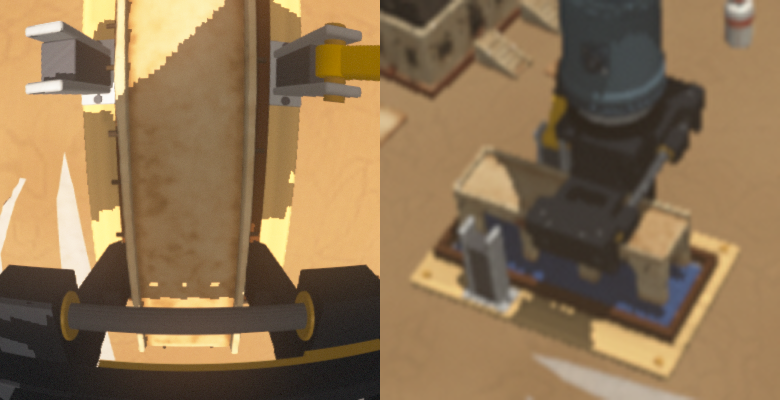

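Run:
```python
from h import *
w=imaging.camera('wrist');s,M=st()
np.save('w6.npy',w,allow_pickle=True)
a=np.deg2rad(8.6);u=np.array([np.cos(a),np.sin(a)]);v=np.array([-u[1],u[0]])
for c in [np.array([.512,.2295])]:
  for x,y,z in [(35,71,98),(65,71,98),(35,-71,98),(65,-71,98),(35,53,12),(35,-53,12),(-40,75,12),(-40,-75,12)]:
    print(x,y,z,(fishuv(w,np.r_[c+u*x/1e3+v*y/1e3,z/1e3])-[130,0]).round(1))
  for p in [(-98,27.5,62),(-98,-27.5,62),(50,27.5,62),(50,-27.5,62)]:
    P=M@np.array([p[0]/1e3+.0545,-p[1]/1e3,-(p[2]-37)/1e3])+s['eef_pos'];print('arc',p,(fishuv(w,P)-[130,0]).round(1))
```

```text
13.9167 [0.4588 0.2228 0.0722] yaw 8.65 op 0.05438301796080218 [ 0.4  0.3 -0.4]
35 71 98 [[23.1 93.1]]
65 71 98 [[23.  24.9]]
35 -71 98 [[360.1  94.2]]
65 -71 98 [[360.3  26.7]]
35 53 12 [[111.1  92.2]]
35 -53 12 [[269.9  92.5]]
-40 75 12 [[ 87.2 199.1]]
-40 -75 12 [[293.2 199.1]]
arc (-98, 27.5, 62) [[138.5 347.6]]
arc (-98, -27.5, 62) [[239.5 347.4]]
arc (50, 27.5, 62) [[118.2  44.9]]
arc (50, -27.5, 62) [[260.3  45. ]]
```

```bash
python3 -m crank '[[[-0.005,0.022,0],[0,0,0]],[[-0.005,0.022,0.02],[0,0,0]],[[-0.005,0.022,0.05],[0,0,0]],[[-0.005,0.022,0.08],[0,0,0]],[[-0.005,0.022,0.1],[0,0,0]],[[-0.005,0.022,0.12],[0,0,0]],[[-0.005,0.022,0.14],[0,0,0]],[[-0.005,0.022,0.15],[0,0,0]],[[-0.005,0.022,0.15],[0,0,0]],[[-0.005,0.022,0.15],[0,0,0]]]' 0
```

```text
t: 14.75
eef_pos: [0.4575, 0.219, 0.0489]
orientation: [0.997, 0.076, -0.0, 0.0]
wrist_force: [-2.2, -1.7, 4.5]
opening: 0.0549
finger_force: 30.0
```

```bash
python3 -m crank '[[[0,0,0],[0,0,0]],[[0,0,0],[0,0,0]],[[0,0,0],[0,0,0]],[[0,0,0],[0,0,0]],[[0,0,0],[0,0,0]],[[0,0,0],[0,0,0]]]' 1
python3 -m crank '[[[0,0,-0.2],[0,0,0]],[[0,0,-0.4],[0,0,0]],[[0,0,-0.6],[0,0,0]],[[0,0,-0.8],[0,0,0]],[[0,0,-1],[0,0,0]],[[0,0,-1],[0,0,0]],[[0,0,-1],[0,0,0]]]' 1
python3 - <<'E'
from h import *
w=imaging.camera('wrist');np.save('w7.npy',w,allow_pickle=True);s,M=st()
for r in nets.regions_of('arcade',w)[:1]:
  m=r['region'];ys,xs=np.where(m);print(r['score'],xs.min(),xs.max(),ys.min(),ys.max())
  for y in range(10,300,30):
    x=np.where(m[y])[0]; print(y,x.min() if len(x) else None,x.max() if len(x) else None)
a=np.deg2rad(8.6);u=np.array([np.cos(a),np.sin(a)]);v=np.array([-u[1],u[0]]);c=np.array([.512,.2286])
for p in [(-98,27.5,74),(-98,-27.5,74),(0,27.5,74),(0,-27.5,74),(98,27.5,74),(98,-27.5,74),(35,71,98),(35,-71,98)]:
  print(p,fishuv(w,np.r_[c+u*p[0]/1e3+v*p[1]/1e3,p[2]/1e3]).round(1))
for n in ['scene','top']:
  k=imaging.camera(n)
  for q in ['arcade','latch','glue_bottle']:
    for r in nets.regions_of(q,k)[:1]:print(n,q,r['score'],r['point'])
E
```

```text
t: 15.25
eef_pos: [0.4578, 0.219, 0.0486]
orientation: [0.997, 0.075, -0.0, -0.0]
wrist_force: [0.0, 0.4, 0.0]
opening: 0.0881
finger_force: 0.0
t: 15.83
eef_pos: [0.4588, 0.2194, 0.2]
orientation: [0.997, 0.075, 0.002, -0.0]
wrist_force: [-0.4, 0.0, -0.5]
opening: 0.0881
finger_force: 0.0
15.8833 [0.4578 0.2187 0.1986] yaw 8.64 op 0.08795924882647752 [-0.8  0.4 -0.4]
0.55 279 354 28 239
10 None None
40 284 348
70 285 348
100 284 348
130 286 348
160 287 347
190 288 346
220 289 346
250 None None
280 None None
(-98, 27.5, 74) [[288.7 234.6]]
(-98, -27.5, 74) [[345.5 234.6]]
(0, 27.5, 74) [[285.7 132.3]]
(0, -27.5, 74) [[348.3 132.3]]
(98, 27.5, 74) [[285.  23.]]
(98, -27.5, 74) [[348.8  23. ]]
(35, 71, 98) [[229.   94.4]]
(35, -71, 98) [[404.9  94.2]]
scene arcade 0.71 [276.0, 252.3]
scene latch 0.34 [273.3, 280.6]
scene glue_bottle 0.7 [327.6, 185.3]
top arcade 0.96 [252.3, 187.8]
top latch 0.74 [284.8, 172.6]
top glue_bottle 0.62 [187.7, 248.7]
```

```bash
python3 -m crank '[[[0,0.66,-0.1],[0,0,0]],[[0,0.66,-0.1],[0,0,0]],[[0,0.66,-0.1],[0,0,0]],[[0,0.66,-0.1],[0,0,0]]]' 0|head -2
python3 -m crank '[[[0,0.66,0],[0,0,0]],[[0,0.66,0],[0,0,0]],[[0,0.66,0],[0,0,0]],[[0,0.66,0],[0,0,0]]]' 0|head -2
python3 -m crank '[[[0.69,0,0],[0,0,0]],[[0.69,0,0],[0,0,0]],[[0.69,0,0],[0,0,0]],[[0.69,0,0],[0,0,0]],[[0.69,0,0],[0,0,0]]]' 0
cat >> h.py <<'E'
A=np.deg2rad(8.6);U=np.array([np.cos(A),np.sin(A)]);V=np.array([-U[1],U[0]]);C=np.array([.512,.2286])
def car():
    s,M=st();p=s['eef_pos'];print('carrier',((p[:2]-C)@np.c_[U,V]*1e3).round(1),p[2].round(4))
E
python3 -c "
from h import *
car()"
```

```text
t: 16.67
eef_pos: [0.4738, 0.1161, 0.2137]
t: 17.0
eef_pos: [0.488, 0.0193, 0.2132]
t: 17.42
eef_pos: [0.5901, 0.0416, 0.2131]
orientation: [0.997, 0.077, -0.0, -0.001]
wrist_force: [-0.9, -0.3, 0.1]
opening: 0.0037
finger_force: 0.0
17.4167 [0.5901 0.0416 0.2131] yaw 8.81 op 0.0036583664462931974 [-0.9 -0.3  0.1]
carrier [  49.2 -196.6] 0.2131
```

```bash
python3 -m crank '[[[0,-0.07,0],[0,0,0]],[[0,-0.14,0],[0,0,0]],[[0,-0.21,0],[0,0,0]],[[0,-0.28,0],[0,0,0]],[[0,-0.35,0],[0,0,0]],[[0,-0.42,0],[0,0,0]],[[0,-0.49,0],[0,0,0]],[[0,-0.56,0],[0,0,0]],[[0,-0.63,0],[0,0,0]],[[0,-0.7,0],[0,0,0]],[[0,-0.75,0],[0,0,0]],[[0,-0.75,0],[0,0,0]]]' 0
python3 -m crank '[[[0,0.04,0],[0,0,0]],[[0,0.04,-0.09],[0,0,0]],[[0,0.04,-0.18],[0,0,0]],[[0,0.04,-0.18],[0,0,0]]]' 0
python3 - <<'E'
from h import *
car()
for n in ['scene','top']:
  k=imaging.camera(n)
  for q in ['latch','latch_grip']:
    for r in nets.regions_of(q,k)[:1]:print(n,q,r['score'],r['point'])
  for qq in (1.3,1.5,1.7,2.1):
    print(qq,uv(k,np.r_[C+.05*U+V*(-.062+.162*np.cos(qq)),.088+.162*np.sin(qq)]).round())
E
```

```text
t: 18.42
eef_pos: [0.5723, 0.1527, 0.2136]
orientation: [0.997, 0.077, -0.0, -0.001]
wrist_force: [-0.3, 1.4, 0.9]
opening: 0.0002
finger_force: 0.0
t: 18.75
eef_pos: [0.5754, 0.1433, 0.2428]
orientation: [0.997, 0.075, 0.002, -0.0]
wrist_force: [0.6, -0.3, -0.0]
opening: 0.0002
finger_force: 0.0
18.75 [0.5754 0.1433 0.2428] yaw 8.56 op 0.00017742137324619793 [ 0.6 -0.3 -0. ]
carrier [ 50.  -93.8] 0.2428
scene latch 0.92 [262.9, 198.8]
scene latch_grip 0.83 [262.2, 201.9]
1.3 [253. 192.]
1.5 [259. 182.]
1.7 [265. 175.]
2.1 [277. 167.]
top latch 0.33 [188.6, 247.3]
1.3 [243. 173.]
1.5 [254. 171.]
1.7 [266. 170.]
2.1 [289. 168.]
```

```bash
python3 -m crank '[[[0,-0.12,0.02],[0,0,0]],[[0,-0.23,0.02],[0,0,0]],[[0,-0.33,0.02],[0,0,0]],[[0,-0.42,0.04],[0,0,0]],[[0,-0.51,0.06],[0,0,0]],[[0,-0.59,0.095],[0,0,0]],[[0,-0.67,0.13],[0,0,0]],[[0,-0.735,0.18],[0,0,0]],[[0,-0.8,0.23],[0,0,0]],[[0,-0.885,0.3],[0,0,0]],[[0,-0.967,0.373],[0,0,0]],[[0,-0.967,0.373],[0,0,0]]]' 0
python3 - <<'E'
from h import *
car()
for n in ['scene','top']:
  k=imaging.camera(n)
  for q in ['latch','latch_grip']:
    for r in nets.regions_of(q,k)[:1]:print(n,q,r['score'],r['point'])
  for qq in (.4,.6,.8,1.3):
    print(qq,uv(k,np.r_[C+.05*U+V*(-.062+.162*np.cos(qq)),.088+.162*np.sin(qq)]).round())
E
```

```text
t: 20.05
eef_pos: [0.5496, 0.2902, 0.1821]
orientation: [0.997, 0.077, -0.002, -0.0]
wrist_force: [-0.6, -0.8, 0.5]
opening: 0.0004
finger_force: 0.0
20.05 [0.5496 0.2902 0.1821] yaw 8.87 op 0.00044472204664660193 [-0.6 -0.8  0.5]
carrier [46.4 55.2] 0.1821
scene latch 0.73 [249.7, 230.5]
scene latch_grip 0.51 [249.3, 234.6]
0.4 [234. 247.]
0.6 [236. 235.]
0.8 [240. 222.]
1.3 [253. 192.]
top latch 0.67 [260.3, 179.8]
0.4 [214. 183.]
0.6 [217. 181.]
0.8 [222. 178.]
1.3 [243. 173.]
```

```bash
python3 -m crank '[[[0.01,-0.06,0.07],[0,0,0]],[[0.02,-0.113,0.14],[0,0,0]],[[0.02,-0.165,0.24],[0,0,0]],[[0.02,-0.21,0.34],[0,0,0]],[[0.02,-0.23,0.43],[0,0,0]],[[0.02,-0.247,0.5],[0,0,0]],[[0.02,-0.25,0.53],[0,0,0]],[[0.02,-0.25,0.55],[0,0,0]],[[0.02,-0.25,0.55],[0,0,0]]]' 0
python3 - <<'E'
from h import *
car()
k=imaging.camera('scene')
for r in nets.regions_of('latch',k)[:1]:
  ys,xs=np.where(r['region']);print(r['score'],r['point'],xs.min(),xs.max(),ys.min(),ys.max())
for rr in (.05,.1,.14,.18): 
  for qq in (0,.1):print(rr,qq,uv(k,np.r_[C+.05*U+V*(-.062+rr*np.cos(qq)),.094+rr*np.sin(qq)]).round())
E
```

```text
t: 21.1
eef_pos: [0.5492, 0.3247, 0.1015]
orientation: [0.997, 0.075, -0.0, 0.0]
wrist_force: [-0.2, 0.2, 0.6]
opening: 0.0003
finger_force: 0.0
21.1 [0.5492 0.3247 0.1015] yaw 8.65 op 0.00033505469151898476 [-0.2  0.2  0.6]
carrier [51.1 89.5] 0.1015
0.64 [249.2, 245.7] 229 268 222 272
0.05 0 [257. 236.]
0.05 0.1 [257. 234.]
0.1 0 [247. 249.]
0.1 0.1 [247. 246.]
0.14 0 [239. 260.]
0.14 0.1 [239. 256.]
0.18 0 [231. 272.]
0.18 0.1 [230. 267.]
```

```bash
python3 -m crank '[[[0,0,0.015],[0,0,0]],[[0,0,0.03],[0,0,0]],[[0,0,0.04],[0,0,0]],[[0,0,0.05],[0,0,0]],[[0,0,0.05],[0,0,0]],[[0,0,0.05],[0,0,0]]]' 0
```

```text
t: 21.7
eef_pos: [0.5498, 0.3251, 0.0962]
orientation: [0.997, 0.075, 0.001, 0.0]
wrist_force: [-1.7, -2.7, 10.0]
opening: 0.0003
finger_force: 5.3
```

```bash
python3 -m crank '[[[0,0,0.01],[0,0,0]],[[0,0,0.02],[0,0,0]],[[0,0,0.02],[0,0,0]]]' 0
```

```text
t: 21.95
eef_pos: [0.55, 0.3252, 0.0955]
orientation: [0.997, 0.075, 0.001, 0.001]
wrist_force: [-8.1, -6.3, 29.1]
opening: 0.0002
finger_force: 14.0
```

```bash
python3 -m crank '[[[0,0,-0.1],[0,0,0]],[[0,0,-0.3],[0,0,0]],[[0,0,-0.6],[0,0,0]],[[0,0,-0.9],[0,0,0]],[[0,0,-1],[0,0,0]],[[0,0,-1],[0,0,0]]]' 0 | head -2
python3 -m crank '[[[-1,0,-0.3],[0,0,0]],[[-1,0,-0.3],[0,0,0]],[[-1,0,-0.3],[0,0,0]],[[-1,0,-0.3],[0,0,0]],[[-1,0,-0.3],[0,0,0]],[[-1,0,-0.3],[0,0,0]],[[-1,0,-0.3],[0,0,0]],[[-1,0,-0.3],[0,0,0]]]' 0
python3 - <<'E'
from h import *
car()
w=imaging.camera('wrist');k=imaging.camera('scene')
for n,c,f in (('w',w,lambda P:fishuv(w,P)[0]),('s',k,lambda P:uv(k,P))):
  for q in ['latch','arcade']:
   for r in nets.regions_of(q,c)[:1]:
    ys,xs=np.where(r['region']);print(n,q,r['score'],r['point'],xs.min(),xs.max(),ys.min(),ys.max())
  for qq in (0,.1,.3):
   print(n,qq,[f(np.r_[C+(.05+dx)*U+V*(-.062+.18*np.cos(qq)),.096+.18*np.sin(qq)]).round(1).tolist() for dx in(-.009,.009)])
E
```

```text
t: 22.45
eef_pos: [0.5517, 0.3272, 0.248]
t: 23.12
eef_pos: [0.4021, 0.3021, 0.2861]
orientation: [0.997, 0.075, -0.0, 0.0]
wrist_force: [0.4, -0.3, -1.1]
opening: 0.0005
finger_force: 0.0
23.1167 [0.4021 0.3021 0.2861] yaw 8.58 op 0.000517400356418204 [ 0.4 -0.3 -1.1]
carrier [-97.7  89.1] 0.2861
w latch 0.66 [370.4, 44.0] 292 456 33 57
w arcade 0.88 [391.9, 102.3] 363 418 12 174
w 0 [[290.6, 48.5], [290.6, 32.5]]
w 0.1 [[290.0, 45.6], [290.0, 28.8]]
w 0.3 [[294.6, 38.8], [294.6, 20.2]]
s latch 0.75 [244.1, 249.9] 229 262 232 275
s arcade 0.95 [280.7, 254.6] 237 311 235 283
s 0 [[233.8, 272.2], [227.5, 269.9]]
s 0.1 [[233.1, 267.3], [226.7, 264.9]]
s 0.3 [[232.8, 255.6], [226.3, 253.3]]
```

```bash
python3 -c "
from workcell import env
print(env.hand_in())"
```

```text
the job is handed in; nothing more can be done
None
```

The arcade stands flat in the pocket, the latch bar rests home in its catch and the gripper is clear of everything. I handed the job in at about 23 s; no verdict came back.

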